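# Lathe brake lever check

## Robot

A 6-joint arm with a two-finger parallel gripper is mounted at the origin on the work surface. World frame = base frame: x ahead of the robot, y to its left, z up, the work surface at z = 0. Lengths are in m, angles in rad, forces in N, time in s.
With the tool pointing down it reaches from about 0.4 to 0.825 m from the base axis. Payload 7 kg.
Tool frame: the origin (TCP) lies at the very end of the fingers, on their centre line; the grasp point (between the pads) lies 19 mm behind it (arm.grip_point_offset is the distance from the TCP to the grasp point, in m); z points along the fingers, y is the direction in which the jaws open and shut (so a half turn about z gives the same grasp; the last joint's range is limited). The gripper opens to 88 mm and grips with 3 to 60 N. Pads are 19 mm wide; open, the fingers measure 130 mm over their backs; the gripper's body (78 mm by 193 mm) begins 47 mm behind the grasp point.
Start: joints at [1.547, 0.359, 0.012, 0, -1.224, -0.288], TCP at [0.207, 0.642, 0.227] pointing down, gripper open.
Joint ranges: [-3.07, 3.07], [-1.43, 2.12], [-1.02, 1.25], [-3.03, 1.67], [-3.05, -0], [-3.03, 3.03]. Speed limits (rad/s): [2.39, 2.39, 3.01, 3.14, 3.14, 3.14].

## Interface

Orientations are given as a rotation vector (axis times angle).
In Python, from workcell import arm, eyes, job gives the robot as it stands.
- The arm moves only by the shell command python3 -m jog 'ROWS' [OPENING]. ROWS is a JSON object of lists of equal length, an entry for each row: "xyz": the shift along the tool's x, y, z as a fraction of full scale, a list of three; "delta_rot": the turn, a rotation vector about the tool's x, y, z as a fraction of full scale, a list of three. A call has 1 to 5 rows; each row is the pose to reach, as a shift and turn from the pose commanded when the call began, along the tool's axes at that moment, turning the shorter way round; what a row does not reach only later rows make up. Full scale, the value 1, is 0.1 m for a shift and 360 degrees for a turn. A row lasts 1/12 s, in which the tool goes at most 41.7 mm and 7.16 degrees, less where a joint would pass 70% of its speed; a pose out of reach is approached as far as the arm can. A call with a number of a shift or a turn outside -1 to 1 is refused whole. A call with a gripper value outside its range is refused whole. OPENING is the closure, from 0 (fully open) to 1 (shut), set as the call begins (- or left out, the last holds). The fingers move at their own pace and stop on an object; the grip force is fixed at half the most. Time passes only in rows, so rows that repeat a pose let the fingers close. It gives the time, the measured TCP pose, the force and the opening at its end, in the units of the state.
- arm.read_state(): the state, without advancing time (a new reading comes with each control period).
- eyes.grab_frame(name): name is "side" or "top" or "wrist"; returns a dict with "img" (384x512x3 uint8, red, green, blue), "fovy" (degrees; the focal length in pixels is half the picture's height over the tangent of half this angle, whatever the lens; pixels are square), "cx", "cy" (the principal point, pixels), "dist_coeffs" ([k1, k2, p1, p2, k3] as OpenCV has them; the pictures are not rectified), "rvec" (rotation vector, rad) and "tvec" (3), from world to camera coordinates, as OpenCV has them; the wrist camera has in their place "mount" (4x4, takes a point from camera to tool coordinates, whose origin is the TCP and whose axes are the flange's). Camera axes: x right, y down, z forward; pixel columns grow to the right and rows downward; lengths in m; the calibration is good to about 2 mm. A picture is of the moment at which its call begins: read the wrist's pose just before it. There is no depth.
- job.job_done(): hands the job in, once; it reports no verdict.
The state is a dict: "time_s": time; "joint_positions": joint angles; "joint_velocities": joint speeds; "effort": joint torques, N m; "eef_pos": TCP position; "ee_rot": TCP orientation; "wrist_force": force on the tool from outside, world axes, zero at the start; "wrist_torque": the same for the moment, N m; "opening": opening from 0.0 (shut) to 1.0 (fully open).
Only numpy, scipy, OpenCV 4.12 (cv2) and the standard library are available. Lean on these libraries where they do the work, as an engineer would, in place of code of your own. Each camera call takes 0.05 s, during which the arm holds its last target.

## Task

Check the wood lathe's brake: with the outside of the closed fingers press the red-sleeved hand lever in towards its bar until it comes up against its stop, lean on it firmly (about 15 N) for a good second, then let it spring all the way back out. Then press the green button fully down to confirm the check, and move clear. Press on the red sleeve only, grasp nothing, keep off the bar and the back of the lever, and leave the yellow lever, the white button and everything lying about alone.

Things in the scene. Friction and masses are not known exactly. Their poses are not given: they have to be found in the camera images.
- brake_sleeve: red sleeve, 110 mm long, 28 mm high, over the robot-side face of the BRAKE lever. Origin: middle of its pressing face, 110 mm above the surface, 98 mm along the lever from the hinge; moves with the lever. Its x, square to the face, points into the lever and on to the bar (the pressing direction at that moment); y along the lever, away from the hinge; z up. Sleeve face to lever back: 20 mm
- brake_lever (a joint): brake lever angle about its upright hinge (lever 160 mm long): 0 = out at rest, grows as pressed to the bar; firm stop at 0.30 rad (29 mm of travel at mid-sleeve), leaving 19 mm there between lever and bar. Seen from above it turns clockwise when pressed. A spring returns it: at mid-sleeve about 3.4 N at rest, 6 N at the stop, where it then gives no further
- brake_lever_hinge (a point): hinge axis of the brake lever, 110 mm above the surface, at the end of the bar that carries the hinge (the steel pin's top is 130 mm up, the blue block round it 94 mm)
- brake_bar: fixed steel bar with black rubber grip, beyond the brake lever seen from the robot, 225 mm long, 31 mm thick; origin its middle, 110 mm up; y along it. Its blue bracket has a 130 x 250 mm base plate, 12 mm thick. Not to be touched
- brake_back: grey strip on the back of the brake lever, the side that faces the bar, 110 mm long, 24 mm high; not to be touched
- clutch_lever (a joint): angle of the CLUTCH hand lever: the same bracket, bar and lever but with a yellow sleeve; 0 = out at rest; leave alone
- clutch_sleeve: yellow sleeve of the clutch lever, origin and axes as the red one; a distractor
- ok_top (a point): centre of the top of the GREEN push button, 32 mm across, about 82 mm above the surface, pressed straight down; it stands on a grey box 70 x 70 x 60 mm in front of the levers
- ok (a joint): travel of the green button: 0 = up, 0.006 m = fully down; its spring takes 5 N at full travel and lifts it again
- run_top (a point): top of the WHITE push button on a like grey box; leave alone
- run (a joint): travel of the white button, 0 = up, 0.006 m = down
- bowl: bystander, loose, not to be disturbed: small turned bowl of pale wood, 110 mm across, 45 mm high; origin centre of its underside
- tin: bystander, loose, not to be disturbed: brass-coloured wax tin, 70 mm across, 32 mm high; origin centre of its underside
- cork: bystander, loose, not to be disturbed: cork sanding block 100 x 55 x 30 mm; origin centre of its underside
- glue: bystander, loose, not to be disturbed: yellow glue bottle with orange cap, 60 mm across, 150 mm high; origin centre of its underside
- gouge: bystander, loose, not to be disturbed: turning gouge lying down, wooden handle 200 mm and steel shaft 160 mm, 32 mm thick; its own x runs along it, origin where handle meets shaft
- blank: bystander, loose, not to be disturbed: dark round wood blank, 120 mm across, 40 mm thick; origin centre of its underside
There are look-alikes about, which are no part of the job. Leave any blue or turquoise look-alike of the part that bears ok_top alone.

How it is judged:
By the outcome, as a careful person would: the job done as asked, in the order asked, and still so for the second after the job is handed in, with the robot touching nothing.
It also fails if it takes over 58 s, if anything falls off the work surface, if the arm or the gripper's body presses on something with over 40 N, if the wrist force passes 120 N, or if a joint passes its speed limit or range.

## Working session

There is one attempt and no reset: what is moved stays moved. The work goes in short steps, Python scripts to look and compute and a shell command to move; the robot and the scene stay as the last step left them, time stands still between calls to the robot, and variables do not carry over. Pictures are saved under pics/ and viewed, and the job is handed in when it is done.

```bash
mkdir -p pics; ls
python3 - <<'E'
from workcell import arm, eyes, job
import cv2
s=arm.read_state();print(s)
for n in("side","top","wrist"):
    f=eyes.grab_frame(n);cv2.imwrite(f"pics/{n}0.png",cv2.cvtColor(f["img"],cv2.COLOR_RGB2BGR))
    print(n,{k:v for k,v in f.items() if k!="img"})
E
```

```text
pics
{'time_s': 0.0, 'joint_positions': array([ 1.54708287e+00,  3.59336312e-01,  1.10333649e-02, -3.52687191e-04,
       -1.22407881e+00, -2.88106493e-01]), 'joint_velocities': array([ 1.31392454e-05, -8.09304114e-04,  6.29818527e-04, -5.48881505e-05,
        5.73785351e-04,  4.30392328e-04]), 'effort': array([-3.94483031e-04, -5.82716274e+01,  2.93054366e+01,  6.99729323e+00,
        7.06183855e-03, -1.61405947e-04]), 'eef_pos': array([0.20695462, 0.64196769, 0.22564383]), 'ee_rot': array([ 3.10186213e+00, -4.87759140e-01, -1.87978619e-04]), 'wrist_force': array([-0.52205179,  0.08487901, -0.43776662]), 'wrist_torque': array([ 0.01375605, -0.00060533,  0.02382855]), 'opening': 1.0005704349833593}
side {'fovy': 44.735314985393906, 'cx': 249.4047048763321, 'cy': 189.47116530958087, 'dist_coeffs': array([-0.1807295,  0.       ,  0.       ,  0.       ,  0.       ]), 'rvec': array([ 2.28134433, -0.30370143,  0.13543731]), 'tvec': array([-0.43071072,  0.15298553,  1.36675979])}
top {'fovy': 51.940550465374216, 'cx': 260.86108542640744, 'cy': 189.5416522719401, 'dist_coeffs': array([-0.09566573,  0.        ,  0.        ,  0.        ,  0.        ]), 'rvec': array([ 2.1254813 , -2.17098375,  0.16099386]), 'tvec': array([0.0198638 , 0.48094446, 1.04074735])}
wrist {'fovy': 61.608725647766406, 'cx': 254.65965249768658, 'cy': 183.08225015982805, 'dist_coeffs': array([-0.00841282,  0.        ,  0.        ,  0.        ,  0.        ]), 'mount': array([[-4.02711673e-04, -9.69352405e-01, -2.45674077e-01,
         6.62111712e-02],
       [ 9.99999869e-01, -3.12512628e-04, -4.06134642e-04,
         4.99310297e-04],
       [ 3.16911340e-04, -2.45674208e-01,  9.69352404e-01,
        -1.58823495e-01],
       [ 0.00000000e+00,  0.00000000e+00,  0.00000000e+00,
         1.00000000e+00]])}
```

View pics/side0.png

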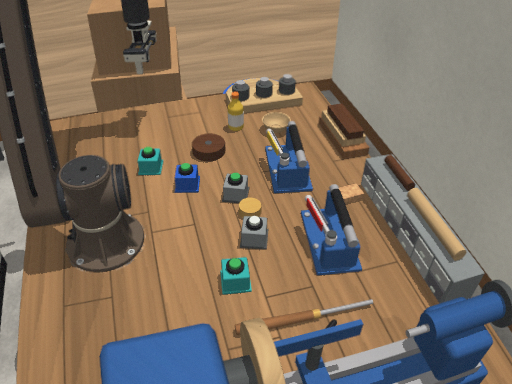

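View pics/top0.png

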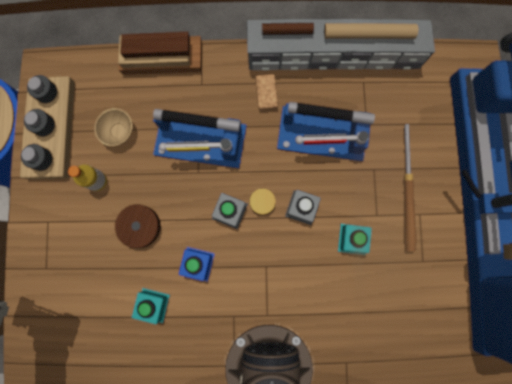

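View pics/wrist0.png

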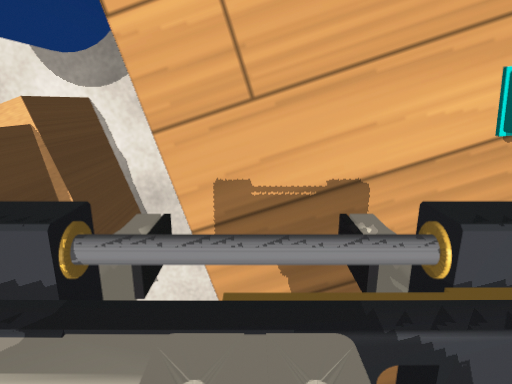

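Candidates (top picture): the red-sleeved lever at (325,140) versus the yellow one at (190,147). Green buttons are on a grey box (228,209), blue (194,265), turquoise (148,309) and turquoise (357,239), with the white button at (304,205). I choose red (325,140) and the grey box (228,209), and check them in crops.

Run:
```python
import cv2
t=cv2.imread('pics/top0.png');s=cv2.imread('pics/side0.png')
cv2.imwrite('pics/c1.png',cv2.resize(t[95:170,270:380],None,fx=7,fy=7,interpolation=cv2.INTER_CUBIC))
cv2.imwrite('pics/c2.png',cv2.resize(s[180:280,290:370],None,fx=6,fy=6,interpolation=cv2.INTER_CUBIC))
cv2.imwrite('pics/c3.png',cv2.resize(t[180:240,200:330],None,fx=6,fy=6,interpolation=cv2.INTER_CUBIC))
```

```text
(no output)
```

View pics/c1.png

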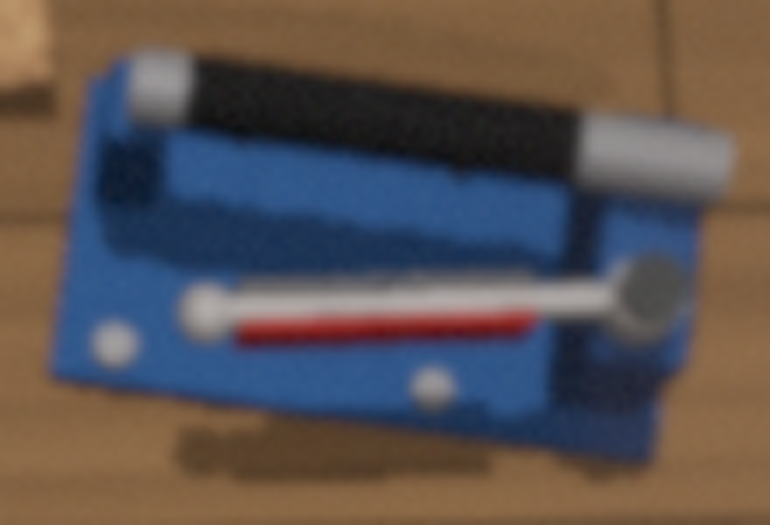

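View pics/c2.png

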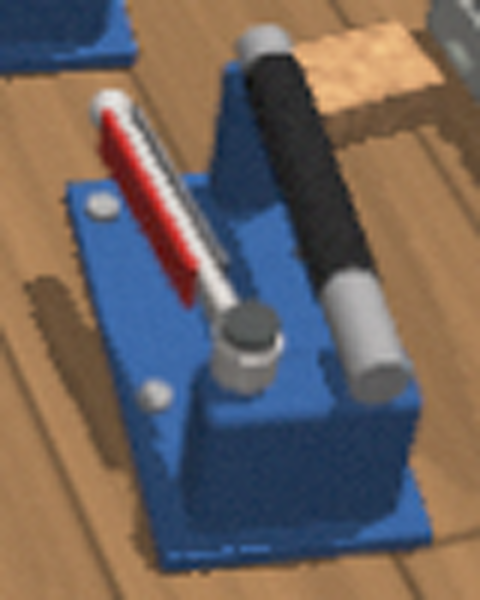

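View pics/c3.png

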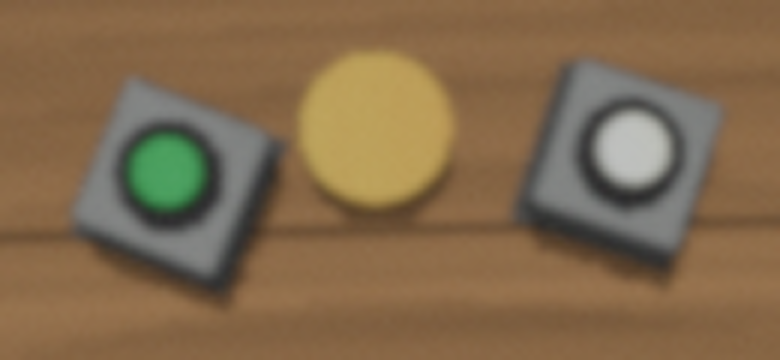

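Red sleeve confirmed on the robot side of the lever. In the top view the hinge pin is at (363,135.6) and the tip ball at (299,139). The green button on the grey box is at (227.4,208.2).

```bash
cat > h.py <<'E'
import numpy as np,cv2
from workcell import arm,eyes,job
def K(f):
    h=384/2/np.tan(np.radians(f["fovy"])/2);return np.array([[h,0,f["cx"]],[0,h,f["cy"]],[0,0,1]])
def ray(f,p):
    n=cv2.undistortPoints(np.array([[p]],float),K(f),f["dist_coeffs"])[0,0]
    R=cv2.Rodrigues(f["rvec"])[0];return -R.T@f["tvec"], R.T@np.array([n[0],n[1],1.])
def atz(f,p,z):
    o,d=ray(f,p);return o+d*(z-o[2])/d[2]
def tri(fa,pa,fb,pb):
    o1,d1=ray(fa,pa);o2,d2=ray(fb,pb)
    t=np.linalg.lstsq(np.c_[d1,-d2],o2-o1,rcond=None)[0]
    a,b=o1+t[0]*d1,o2+t[1]*d2;return (a+b)/2,np.linalg.norm(a-b)
def proj(f,P): return cv2.projectPoints(np.atleast_2d(P).astype(float),f["rvec"],f["tvec"],K(f),f["dist_coeffs"])[0][:,0]
E
python3 - <<'E'
from h import *
t=eyes.grab_frame("top");s=eyes.grab_frame("side")
np.set_printoptions(precision=4,suppress=True)
c1=lambda u,v:((u+.5)/7-.5+270,(v+.5)/7-.5+95)
c3=lambda u,v:((u+.5)/6-.5+200,(v+.5)/6-.5+180)
c2=lambda u,v:((u+.5)/6-.5+290,(v+.5)/6-.5+180)
print("pin",atz(t,c1(657,286),.13),atz(s,c2(250,328),.13),tri(t,c1(657,286),s,c2(250,328)))
print("ball",atz(t,c1(205,312),.11),atz(s,c2(110,107),.11),tri(t,c1(205,312),s,c2(110,107)))
print("green",atz(t,c3(167,172),.082))
print("white",atz(t,c3(632,150),.082))
print("tin",atz(t,c3(378,128),.032))
print("bar ends",atz(t,c1(132,85),.11),atz(t,c1(733,160),.11))
print("red lower",atz(t,c1(237,346),.096),atz(t,c1(533,330),.096))
print("clutch ball/pin",atz(t,(162,147),.11),atz(t,(228,146),.13))
b=s["img"][165:205,215:255];cv2.imwrite('pics/c4.png',cv2.resize(b[:,:,::-1],None,fx=12,fy=12))
E
```

```text
pin [ 0.6018 -0.2552  0.13  ] [ 0.5982 -0.2579  0.13  ] (array([ 0.601 , -0.2556,  0.1274]), np.float64(0.0030225755113033317))
ball [ 0.6002 -0.0911  0.11  ] [ 0.598  -0.0879  0.11  ] (array([ 0.5981, -0.0906,  0.1129]), np.float64(0.0026203603608710054))
green [0.4272 0.0977 0.082 ]
white [ 0.4325 -0.1036  0.082 ]
tin [0.4503 0.0056 0.032 ]
bar ends [ 0.6889 -0.0671  0.11  ] [ 0.6563 -0.2933  0.11  ]
red lower [ 0.5907 -0.1042  0.096 ] [ 0.595  -0.2163  0.096 ]
clutch ball/pin [0.5872 0.2641 0.11  ] [0.5804 0.091  0.13  ]
```

View pics/c4.png

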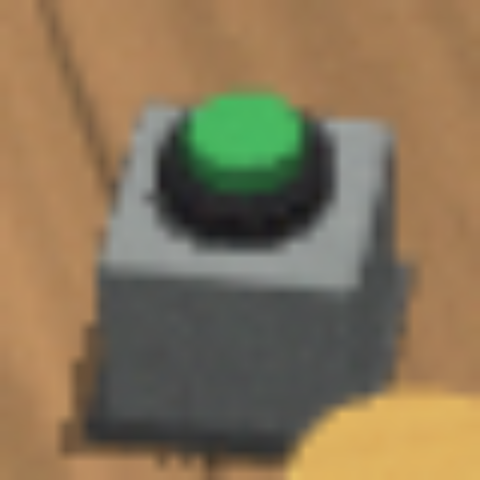

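Side green button pixel ≈ (235.0,175.4). Scene geometry: hinge (0.600,-0.256), sleeve face centre ≈ (0.592,-0.158). The present tool yaw puts the tool's +x side nearly flush with the sleeve at its stop, so I keep this orientation, close the fingers and go over.

```bash
python3 -m jog '{"xyz":[[0.84,1,0],[0.84,1,0],[0.84,1,0],[0.84,1,0]],"delta_rot":[[0,0,0],[0,0,0],[0,0,0],[0,0,0]]}' 1
python3 -m jog '{"xyz":[[0.84,1,0],[0.84,1,0],[0.84,1,0],[0.84,1,0]],"delta_rot":[[0,0,0],[0,0,0],[0,0,0],[0,0,0]]}'
python3 - <<'E'
from h import *
t=eyes.grab_frame("top");s=eyes.grab_frame("side")
print(tri(t,(227.4,208.2),s,(235,175.4)),atz(s,(235,175.4),.082))
E
```

```text
time_s: 0.58
eef_pos: [0.2576, 0.5162, 0.2269]
ee_rot: [3.102, -0.491, -0.001]
wrist_force: [-1.0, -0.7, -1.4]
opening: 0.755
time_s: 0.92
eef_pos: [0.3064, 0.3954, 0.2268]
ee_rot: [3.102, -0.491, -0.001]
wrist_force: [0.4, -0.3, -0.0]
opening: 0.455
(array([0.42667948, 0.09794656, 0.08061006]), np.float64(0.001612318636595778)) [0.42549838 0.09636549 0.082     ]
```

```bash
for i in 1; do :; done; python3 -m jog '{"xyz":[[0.84,1,0],[0.84,1,0],[0.84,1,0],[0.84,1,0]],"delta_rot":[[0,0,0],[0,0,0],[0,0,0],[0,0,0]]}' 1
python3 -m jog '{"xyz":[[0.84,1,0],[0.84,1,0],[0.84,1,0],[0.84,1,0]],"delta_rot":[[0,0,0],[0,0,0],[0,0,0],[0,0,0]]}' 
python3 -m jog '{"xyz":[[0.84,1,0],[0.84,1,0],[0.84,1,0],[0.84,1,0]],"delta_rot":[[0,0,0],[0,0,0],[0,0,0],[0,0,0]]}' 
python3 -m jog '{"xyz":[[0.84,1,0],[0.84,1,0],[0.84,1,0],[0.84,1,0],[0.84,1,0]],"delta_rot":[[0,0,0],[0,0,0],[0,0,0],[0,0,0],[0,0,0]]}'
python3 - <<'E'
from h import *
from scipy.spatial.transform import Rotation as Ro
s=arm.read_state();R=Ro.from_rotvec(s['ee_rot']).as_matrix();print(R.round(3),s['eef_pos'])
print("shift/0.1:",R.T@(np.array([.545,-.157,.2])-s['eef_pos'])/.1)
f=eyes.grab_frame("wrist");cv2.imwrite("pics/w1.png",f["img"][:,:,::-1])
E
```

```text
time_s: 1.35
eef_pos: [0.3554, 0.2761, 0.2266]
ee_rot: [3.102, -0.49, -0.001]
wrist_force: [-0.5, -0.5, -0.6]
opening: 0.06
time_s: 1.68
eef_pos: [0.4052, 0.1552, 0.2266]
ee_rot: [3.102, -0.492, -0.0]
wrist_force: [-0.3, -0.0, -0.6]
opening: 0.003
time_s: 2.02
eef_pos: [0.4551, 0.0341, 0.2265]
ee_rot: [3.102, -0.493, -0.0]
wrist_force: [0.7, 0.2, 0.6]
opening: 0.005
time_s: 2.43
eef_pos: [0.5038, -0.085, 0.2258]
ee_rot: [3.102, -0.494, -0.002]
wrist_force: [-0.5, 0.2, -0.6]
opening: 0.003
[[ 0.951 -0.31  -0.001]
 [-0.31  -0.951 -0.001]
 [-0.001  0.001 -1.   ]] [ 0.50384141 -0.08498647  0.22578491]
shift/0.1: [0.6150391  0.55660415 0.2576872 ]
```

View pics/w1.png

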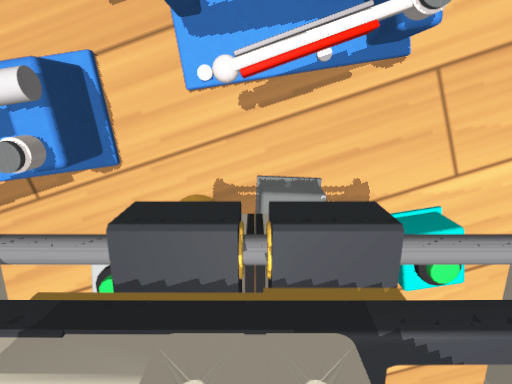

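The wrist picture shows the red sleeve, (240,72)–(378,25), ahead of the tool. The fingers are shut.

```bash
python3 -m jog '{"xyz":[[0.6,0.55,0.25],[0.6,0.55,0.25],[0.6,0.55,0.25],[0.6,0.55,0.25]],"delta_rot":[[0,0,0],[0,0,0],[0,0,0],[0,0,0]]}'
python3 -m jog '{"xyz":[[0,0,0.4],[0,0,0.8],[0,0,0.98],[0,0,0.98],[0,0,0.98]],"delta_rot":[[0,0,0],[0,0,0],[0,0,0],[0,0,0],[0,0,0]]}'
python3 - <<'E'
from h import *
from scipy.spatial.transform import Rotation as Ro
s=arm.read_state();R=Ro.from_rotvec(s['ee_rot']).as_matrix();print(s['eef_pos'],s['wrist_force'])
print("shift/0.1 for 10mm +x:",R.T@np.array([.1,0,0]),R.T@(np.array([.57,-.157,.104])-s['eef_pos'])/.1)
for n in("top","side"):
    f=eyes.grab_frame(n);im=f["img"][90:180,260:390] if n=="top" else f["img"][150:280,270:400]
    cv2.imwrite(f"pics/{n}2.png",cv2.resize(im[:,:,::-1],None,fx=4.5,fy=4.5))
E
```

```text
time_s: 2.82
eef_pos: [0.5432, -0.1539, 0.2]
ee_rot: [3.103, -0.489, -0.004]
wrist_force: [-0.9, -0.0, 0.4]
opening: 0.003
time_s: 3.23
eef_pos: [0.5429, -0.1526, 0.1039]
ee_rot: [3.104, -0.484, -0.001]
wrist_force: [-0.3, 0.4, 0.7]
opening: 0.003
[ 0.54293488 -0.15258167  0.10393014] [-0.33822549  0.40876096  0.70388067]
shift/0.1 for 10mm +x: [ 9.52442672e-02 -3.04716358e-02 -9.47959402e-05] [ 0.27124259 -0.04038938 -0.00093884]
```

View pics/top2.png

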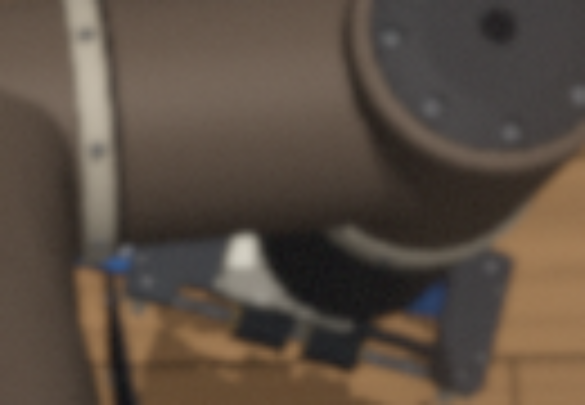

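View pics/side2.png

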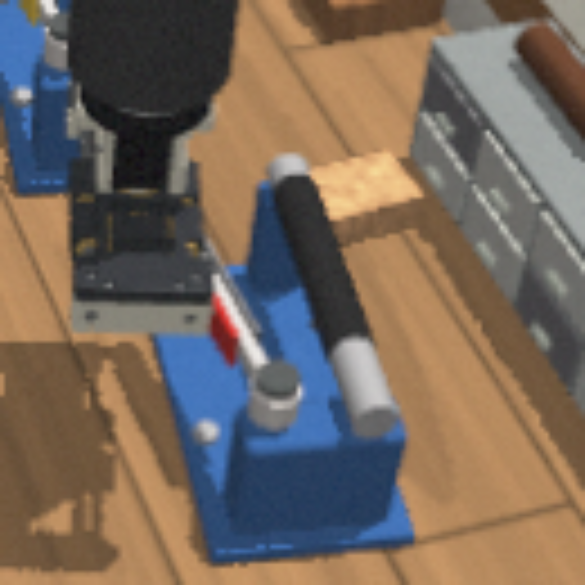

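```bash
python3 -m jog '{"xyz":[[0.14,-0.02,0],[0.26,-0.04,0],[0.26,-0.04,0],[0.26,-0.04,0]],"delta_rot":[[0,0,0],[0,0,0],[0,0,0],[0,0,0]]}'
python3 -m jog '{"xyz":[[0.05,-0.015,0],[0.1,-0.03,0],[0.1,-0.03,0],[0.1,-0.03,0]],"delta_rot":[[0,0,0],[0,0,0],[0,0,0],[0,0,0]]}'
python3 -m jog '{"xyz":[[0.05,-0.015,0],[0.1,-0.03,0],[0.1,-0.03,0],[0.1,-0.03,0]],"delta_rot":[[0,0,0],[0,0,0],[0,0,0],[0,0,0]]}'
```

```text
time_s: 3.67
eef_pos: [0.5701, -0.1578, 0.1053]
ee_rot: [-3.103, 0.487, -0.004]
wrist_force: [-0.3, -0.2, -0.5]
opening: 0.005
time_s: 4.0
eef_pos: [0.5791, -0.1583, 0.1037]
ee_rot: [3.103, -0.488, -0.001]
wrist_force: [-3.7, 1.6, 2.6]
opening: 0.005
time_s: 4.33
eef_pos: [0.5894, -0.1585, 0.1034]
ee_rot: [-3.103, 0.488, 0.001]
wrist_force: [-4.3, 2.5, 2.2]
opening: 0.007
```

Contact came at about x=0.578, as predicted. I carry on towards the stop.

```bash
python3 -m jog '{"xyz":[[0.05,-0.015,0],[0.1,-0.03,0],[0.1,-0.03,0],[0.1,-0.03,0]],"delta_rot":[[0,0,0],[0,0,0],[0,0,0],[0,0,0]]}'
python3 -m jog '{"xyz":[[0.03,-0.01,0],[0.05,-0.015,0],[0.05,-0.015,0]],"delta_rot":[[0,0,0],[0,0,0],[0,0,0]]}'
python3 -m jog '{"xyz":[[0.015,-0.005,0],[0.03,-0.01,0],[0.03,-0.01,0]],"delta_rot":[[0,0,0],[0,0,0],[0,0,0]]}'
```

```text
time_s: 4.67
eef_pos: [0.5996, -0.1591, 0.1035]
ee_rot: [3.103, -0.488, -0.001]
wrist_force: [-5.0, 0.1, 3.2]
opening: 0.005
time_s: 4.92
eef_pos: [0.6045, -0.1595, 0.1033]
ee_rot: [3.103, -0.488, -0.002]
wrist_force: [-5.9, -1.1, 2.4]
opening: 0.006
time_s: 5.17
eef_pos: [0.6054, -0.1596, 0.1033]
ee_rot: [3.102, -0.489, -0.008]
wrist_force: [-11.8, -0.7, 7.0]
opening: 0.002
```

```bash
python3 -m jog '{"xyz":[[0.015,-0.005,0],[0.015,-0.005,0]],"delta_rot":[[0,0,0],[0,0,0]]}'
```

```text
time_s: 5.33
eef_pos: [0.6056, -0.1596, 0.1033]
ee_rot: [3.102, -0.489, -0.012]
wrist_force: [-16.0, -0.2, 10.3]
opening: 0.007
```

```bash
python3 -m jog '{"xyz":[[0,0,0],[0,0,0],[0,0,0],[0,0,0],[0,0,0]],"delta_rot":[[0,0,0],[0,0,0],[0,0,0],[0,0,0],[0,0,0]]}'
```

```text
time_s: 5.75
eef_pos: [0.6056, -0.1596, 0.1033]
ee_rot: [3.102, -0.489, -0.012]
wrist_force: [-16.4, 0.1, 11.3]
opening: 0.003
```

```bash
python3 -m jog '{"xyz":[[0,0,0],[0,0,0],[0,0,0],[0,0,0],[0,0,0]],"delta_rot":[[0,0,0],[0,0,0],[0,0,0],[0,0,0],[0,0,0]]}'
python3 -m jog '{"xyz":[[0,0,0],[0,0,0],[0,0,0],[0,0,0],[0,0,0]],"delta_rot":[[0,0,0],[0,0,0],[0,0,0],[0,0,0],[0,0,0]]}'
python3 -m jog '{"xyz":[[0,0,0],[0,0,0],[0,0,0],[0,0,0],[0,0,0]],"delta_rot":[[0,0,0],[0,0,0],[0,0,0],[0,0,0],[0,0,0]]}'
python3 - <<'E'
from h import *
f=eyes.grab_frame("side");im=f["img"][150:280,270:400]
cv2.imwrite(f"pics/side3.png",cv2.resize(im[:,:,::-1],None,fx=4.5,fy=4.5))
E
```

```text
time_s: 6.17
eef_pos: [0.6056, -0.1596, 0.1032]
ee_rot: [3.102, -0.489, -0.012]
wrist_force: [-15.2, 0.2, 10.8]
opening: 0.01
time_s: 6.58
eef_pos: [0.6056, -0.1596, 0.1032]
ee_rot: [3.102, -0.489, -0.012]
wrist_force: [-16.1, -0.7, 11.3]
opening: 0.009
time_s: 7.0
eef_pos: [0.6056, -0.1596, 0.1032]
ee_rot: [3.102, -0.489, -0.012]
wrist_force: [-15.7, 0.0, 10.5]
opening: 0.006
```

View pics/side3.png

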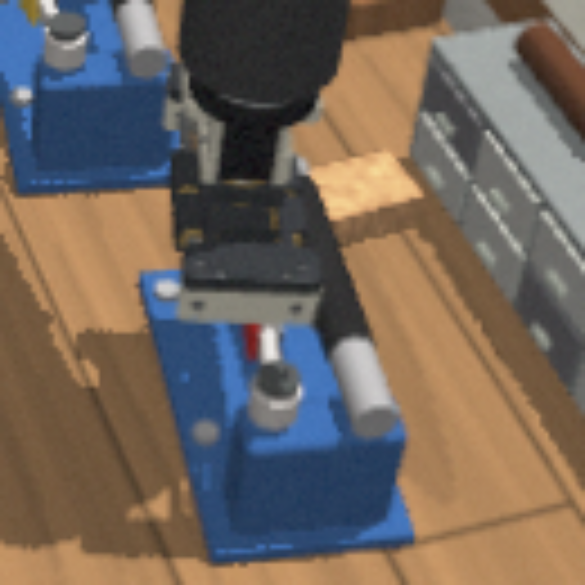

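At the stop the lever is turned in, with a gap left to the bar, and 15–16 N was held for 1.6 s. Now I let it back out smoothly.

```bash
python3 -m jog '{"xyz":[[-0.06,0.018,0],[-0.12,0.036,0],[-0.18,0.054,0],[-0.24,0.072,0],[-0.3,0.09,0]],"delta_rot":[[0,0,0],[0,0,0],[0,0,0],[0,0,0],[0,0,0]]}'
python3 -m jog '{"xyz":[[-0.06,0.018,0],[-0.12,0.036,0],[-0.2,0.06,0],[-0.3,0.09,0],[-0.3,0.09,0]],"delta_rot":[[0,0,0],[0,0,0],[0,0,0],[0,0,0],[0,0,0]]}'
python3 -m jog '{"xyz":[[0,0,-0.4],[0,0,-0.7],[0,0,-0.7],[0,0,-0.7]],"delta_rot":[[0,0,0],[0,0,0],[0,0,0],[0,0,0]]}'
python3 - <<'E'
from h import *
from scipy.spatial.transform import Rotation as Ro
s=arm.read_state();R=Ro.from_rotvec(s['ee_rot']).as_matrix();print(s['eef_pos'],s['wrist_force'])
print("to green /0.1:",R.T@(np.array([.4268,.097,.15])-s['eef_pos'])/.1)
f=eyes.grab_frame("side");im=f["img"][150:280,270:400]
cv2.imwrite(f"pics/side4.png",cv2.resize(im[:,:,::-1],None,fx=4.5,fy=4.5))
E
```

```text
time_s: 7.47
eef_pos: [0.5781, -0.1581, 0.1033]
ee_rot: [-3.103, 0.488, 0.0]
wrist_force: [-2.8, -0.1, -0.8]
opening: 0.002
time_s: 7.88
eef_pos: [0.5459, -0.1575, 0.1038]
ee_rot: [-3.103, 0.488, -0.0]
wrist_force: [-0.1, 0.4, 0.2]
opening: -0.002
time_s: 8.22
eef_pos: [0.549, -0.1576, 0.176]
ee_rot: [-3.103, 0.487, -0.008]
wrist_force: [-1.0, -0.4, 0.2]
opening: 0.005
[ 0.549041   -0.15762091  0.17602194] [-0.99644236 -0.39273387  0.20947246]
to green /0.1: [-1.9454152  -2.04846159  0.25366553]
```

View pics/side4.png

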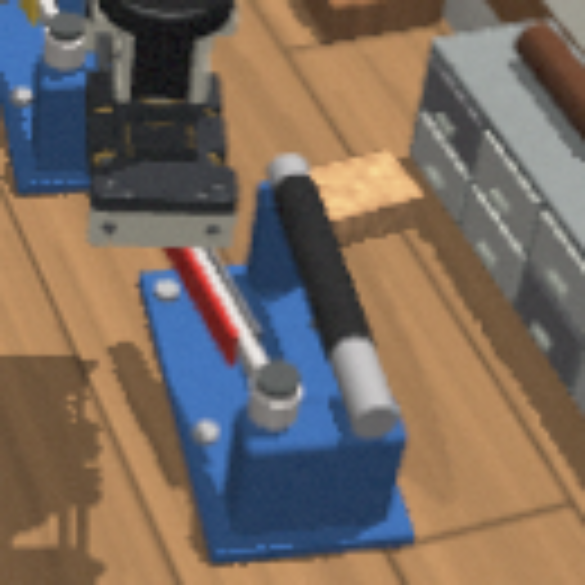

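The lever is back out at rest. Now to the green button on the grey box.

```bash
python3 -m jog '{"xyz":[[-0.97,-1,0],[-0.97,-1,0],[-0.97,-1,0],[-0.97,-1,0],[-0.97,-1,0]],"delta_rot":[[0,0,0],[0,0,0],[0,0,0],[0,0,0],[0,0,0]]}'
python3 -m jog '{"xyz":[[-0.97,-1,0],[-0.97,-1,0],[-0.97,-1,0],[-0.97,-1,0],[-0.97,-1,0]],"delta_rot":[[0,0,0],[0,0,0],[0,0,0],[0,0,0],[0,0,0]]}'
python3 - <<'E'
from h import *
from scipy.spatial.transform import Rotation as Ro
s=arm.read_state();R=Ro.from_rotvec(s['ee_rot']).as_matrix();print(s['eef_pos'],s['wrist_force'])
print("to green /0.1:",R.T@(np.array([.4268,.097,.10])-s['eef_pos'])/.1)
for n in ("side","top"):
    f=eyes.grab_frame(n);im=f["img"][120:250,170:300] if n=="side" else f["img"][150:280,160:290]
    cv2.imwrite(f"pics/{n}5.png",cv2.resize(im[:,:,::-1],None,fx=4.5,fy=4.5))
E
```

```text
time_s: 8.68
eef_pos: [0.484, -0.0306, 0.1728]
ee_rot: [-3.104, 0.483, 0.002]
wrist_force: [-0.7, -0.7, -0.2]
opening: 0.009
time_s: 9.1
eef_pos: [0.4232, 0.0941, 0.173]
ee_rot: [3.104, -0.483, -0.001]
wrist_force: [0.7, 0.0, 0.2]
opening: 0.003
[0.42315439 0.09407566 0.17303146] [0.66311027 0.01874236 0.24069544]
to green /0.1: [ 0.02618798 -0.03909221  0.73029424]
```

View pics/side5.png

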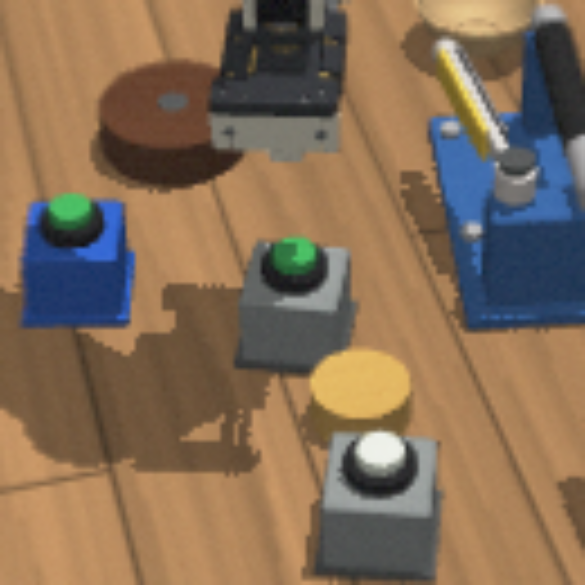

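```bash
python3 -m jog '{"xyz":[[0.03,-0.04,0.3],[0.03,-0.04,0.6],[0.03,-0.04,0.78],[0.03,-0.04,0.78],[0.03,-0.04,0.78]],"delta_rot":[[0,0,0],[0,0,0],[0,0,0],[0,0,0],[0,0,0]]}'
python3 -m jog '{"xyz":[[0,0,0.05],[0,0,0.08],[0,0,0.08]],"delta_rot":[[0,0,0],[0,0,0],[0,0,0]]}'
python3 - <<'E'
from h import *
f=eyes.grab_frame("side");im=f["img"][120:250,170:300]
cv2.imwrite(f"pics/side6.png",cv2.resize(im[:,:,::-1],None,fx=4.5,fy=4.5))
E
```

```text
time_s: 9.62
eef_pos: [0.4282, 0.0937, 0.0948]
ee_rot: [3.1, -0.489, -0.003]
wrist_force: [0.2, 0.5, 0.3]
opening: 0.006
time_s: 9.87
eef_pos: [0.4287, 0.0951, 0.0879]
ee_rot: [-3.103, 0.488, -0.001]
wrist_force: [-0.4, -0.2, 0.4]
opening: 0.006
```

View pics/side6.png

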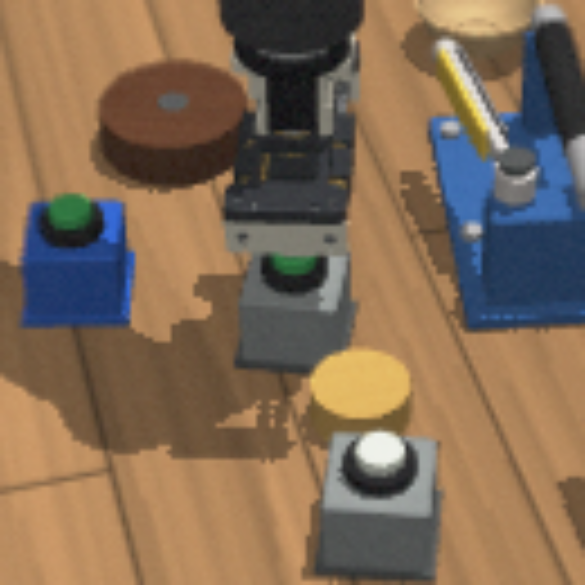

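The fingers stand centred over the green button on the grey box. I press down in small steps.

```bash
python3 -m jog '{"xyz":[[0,0,0.03],[0,0,0.06],[0,0,0.06]],"delta_rot":[[0,0,0],[0,0,0],[0,0,0]]}'
python3 -m jog '{"xyz":[[0,0,0.03],[0,0,0.03]],"delta_rot":[[0,0,0],[0,0,0]]}'
python3 -m jog '{"xyz":[[0,0,0.03],[0,0,0.03]],"delta_rot":[[0,0,0],[0,0,0]]}'
```

```text
time_s: 10.17
eef_pos: [0.4286, 0.0954, 0.0815]
ee_rot: [-3.103, 0.487, -0.001]
wrist_force: [0.0, 0.7, 1.8]
opening: 0.011
time_s: 10.33
eef_pos: [0.4287, 0.0954, 0.0785]
ee_rot: [-3.103, 0.487, -0.001]
wrist_force: [1.3, 0.5, 2.9]
opening: 0.005
time_s: 10.5
eef_pos: [0.4288, 0.0954, 0.0762]
ee_rot: [-3.104, 0.487, -0.001]
wrist_force: [-3.0, 0.1, 11.4]
opening: 0.006
```

```bash
python3 -m jog '{"xyz":[[0,0,0.015],[0,0,0.015],[0,0,0.015],[0,0,0.015]],"delta_rot":[[0,0,0],[0,0,0],[0,0,0],[0,0,0]]}'
```

```text
time_s: 10.83
eef_pos: [0.4289, 0.0954, 0.0758]
ee_rot: [-3.103, 0.486, -0.002]
wrist_force: [-8.3, 0.6, 28.1]
opening: 0.006
```

It is hard against its stop: z stays at 0.0758 while the force climbs to 28 N. Now lifting clear.

```bash
python3 -m jog '{"xyz":[[0,0,-0.1],[0,0,-0.3],[0,0,-0.6],[0,0,-1],[0,0,-1]],"delta_rot":[[0,0,0],[0,0,0],[0,0,0],[0,0,0],[0,0,0]]}'
python3 -m jog '{"xyz":[[-0.1,-0.7,-0.4],[-0.1,-0.7,-0.4],[-0.1,-0.7,-0.4]],"delta_rot":[[0,0,0],[0,0,0],[0,0,0]]}'
python3 -m jog '{"xyz":[[0,0,0],[0,0,0],[0,0,0],[0,0,0]],"delta_rot":[[0,0,0],[0,0,0],[0,0,0],[0,0,0]]}'
python3 - <<'E'
from h import *
for n in ("side","top"):
    f=eyes.grab_frame(n);cv2.imwrite(f"pics/{n}7.png",f["img"][:,:,::-1])
E
```

```text
time_s: 11.25
eef_pos: [0.4315, 0.0966, 0.1804]
ee_rot: [-3.099, 0.485, -0.012]
wrist_force: [1.3, 1.6, 0.6]
opening: 0.002
time_s: 11.5
eef_pos: [0.4434, 0.1696, 0.2176]
ee_rot: [-3.1, 0.484, -0.008]
wrist_force: [0.8, 0.8, 0.8]
opening: 0.006
time_s: 11.83
eef_pos: [0.4398, 0.1639, 0.2133]
ee_rot: [3.102, -0.489, -0.002]
wrist_force: [0.2, 0.1, -0.3]
opening: -0.001
```

View pics/side7.png

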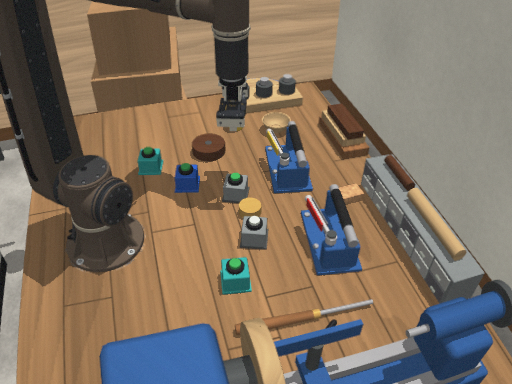

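View pics/top7.png

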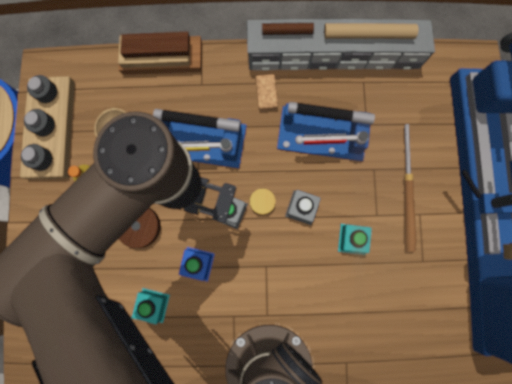

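Nothing has moved: the red lever is out (323,140), the yellow lever is untouched, the buttons are up and the arm is clear. Handing in.

```bash
python3 -c "
from workcell import job
print(job.job_done())"
```

```text
the job is handed in; nothing more can be done
None
```

The brake check is done and handed in at about 12 s, well under the 58 s limit.

- **Brake lever:** With the fingers closed, I pressed the red sleeve about 27 mm in until it would go no further. I leaned on it at about 15–16 N for 1.6 s. An upward force of about 11 N also showed at the wrist while I pressed. I took it to be friction from the fingertips dragging down the sleeve. When I backed off, the lever returned to rest.
- **Green button:** I pressed the one on the grey box until the fingertips stopped at z = 0.0758 m, about 6 mm below its top. The force peaked at 28 N, above the 5 N its spring needs. Then I lifted clear.
- **Last checks:** The closing pictures show the red lever out and the button up. The yellow lever, the white button and the loose items I could see look unmoved. In the top view the arm hid part of the bowl, the glue bottle and the blank. The wrist force read near zero, so the robot was touching nothing. No check failed or disagreed. I read the lever's stop and full return from the pictures and forces, as there was no joint reading to confirm them.

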